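# Turn out the shortbread: flip tin and board together

### The job

The aluminium baking tin lies mouth up on its slanted wooden stand with a wooden board over its mouth. Turn the tin and the board over together, without letting them come apart, and set them back squarely in the same stand, so that the board lies underneath on the slope and the tin lies upside down on top of it. Leave the blue dish on the other stand alone.

Things in the scene. Friction and masses are not known exactly. Their poses are not given: they have to be found in the camera images.
- tin_mid (a point): Centre of the loose bright aluminium baking tin, an open tray 100 x 104 x 28 mm (3 mm walls) nearly filled by a loose slab of shortbread, 0.3 kg in all. Own axes: z out of its mouth (at the start square to the 45 degree slope, upward), x down the slope along the 100 mm, y along the 104 mm.
- board_mid (a point): Centre of the loose pale board with two dark stripes, 100 x 104 x 14 mm, 0.12 kg, lying edge on edge over the tin's mouth (centres 21 mm apart): the pair is a block 42 mm thick. Axes as the tin's. The block's upper end faces the robot's right and overhangs the stand's rails by 15 mm; under it, between the rails, a finger can pass.
- rest_mid (a point): Block's centre when seated, fixed to the fixed wooden stand, 85 mm above the counter. Stand axes: z up, y level, slope falls 45 degrees towards its +x (about the robot's left) to a 44 mm high ledge square to it: a V, block lifts straight up and sets straight down. The slope is two rails 12 mm wide, 85 mm long, at y +-42 mm; the 72 mm gap between is open below.
- dish_mid (a point): Centre of the blue ceramic dish (100 x 104 x 28 mm) with a white lid on a second, similar stand: a bystander to be left alone.
Not all that is in view belongs to the job. What is shaped like the part that bears board_mid but red is not meant.

How it is judged:
By the outcome, as a careful person would: the job done as asked, in the order asked, and still so for the second after the job is handed in, with the robot touching nothing.
It also fails if it takes over 50 s, if anything falls off the work surface, if the arm or the gripper's body presses on something with over 40 N, if the wrist force passes 120 N, or if a joint passes its speed limit or range.

### The arm

A 7-joint arm with a two-finger parallel gripper is mounted at the origin on the work surface. World frame = base frame: x ahead of the robot, y to its left, z up, the work surface at z = 0. Lengths are in mm, angles in degrees, forces in N, time in s.
With the tool pointing down it reaches from about 425 to 875 mm from the base axis. Payload 8.4 kg.
Tool frame: the origin (TCP) lies between the finger pads; the fingertips stand 14 mm ahead of it and the grasp point (between the pads) lies 5 mm behind it; z points along the fingers, y is the direction in which the jaws open and shut (so a half turn about z gives the same grasp; the last joint's range is limited). The gripper opens to 85 mm and grips with 20 to 120 N. Pads are 22 mm wide; open, the fingers measure 114 mm over their backs; the gripper's body (76 mm by 85 mm) begins 54 mm behind the grasp point. The pads swing forward as they close: fully open they stand 13 mm farther back than shut.
Start: joints at [-75.355, 19.091, 2.286, 83.961, -0.768, 76.965, -3.352], TCP at [225.812, 609.486, 245.308] pointing down, gripper open.
Joint ranges: [-147.57, 147.57], [-21.85, 119.76], [-74.77, 79.35], [14.55, 137.4], [-85.83, 265.84], [4.83, 119.75], [-152.11, 152.11]. Speed limits (degrees/s): [127.2, 127.2, 159.86, 159.86, 180, 180, 180].

### API

Orientations are given as a 3x3 rotation matrix whose columns are the frame's x, y, z axes.
In Python, from rig import get_obs, eyes, order gives the robot as it stands.
- The arm moves only by the shell command python3 -m jog 'ROWS' [FORCE]. ROWS is JSON, one flat list of numbers, 7 for each row, row after row: the opening, from 0 (shut) to 1 (fully open), then the shift along the tool's x, y, z in m, then the turn, a rotation vector about the tool's x, y, z in degrees. A call has 1 to 12 rows; each row shifts and turns the pose as measured when the row begins, along the tool's axes as they then stand; what a row does not reach is not made up. A row lasts 1/10 s, in which the tool goes at most 50 mm and 8.59 degrees, less where a joint would pass 70% of its speed; a pose out of reach is approached as far as the arm can. A call is refused whole if a number of a shift passes 0.05 or a number of a turn 8.59, either way. A call with a gripper value outside its range is refused whole. The fingers move at their own pace and stop on an object; FORCE is the grip in N (left out, the last holds). Time passes only in rows, so rows that do not move let the fingers close. It gives the time, the measured TCP pose, the force and the opening at its end, in the units of the state.
- get_obs(): the state, without advancing time (a new reading comes with each control period).
- eyes.grab_frame(name): name is "scene" or "side" or "wrist"; returns a dict with "pixels" (384x512x3 uint8, blue, green, red), "fx", "fy", "cx", "cy" (pixels), "D" ([k1, k2, p1, p2, k3] as OpenCV has them; the pictures are not rectified), "extrinsics" (4x4, takes a point from camera to world coordinates). Camera axes: x right, y down, z forward; pixel columns grow to the right and rows downward; lengths in mm; the calibration is good to about 2 mm. A picture is of the moment at which its call begins. There is no depth.
- order.sign_off(): hands the job in, once; it reports no verdict.
The state is a dict: "t": time; "joint_pos": joint angles; "qd": joint speeds; "effort": joint torques, N m; "tool_pos": TCP position; "tcp_rot": TCP orientation; "contact_force": force on the tool from outside, world axes, zero at the start; "torque": the same for the moment, N m; "finger_gap": finger opening in mm.
Only numpy, scipy, OpenCV 4.12 (cv2) and the standard library are available. Lean on these libraries where they do the work, as an engineer would, in place of code of your own. Each camera call takes 0.05 s, during which the arm holds its last target. There are 200 camera calls.

## Working session

There is one attempt and no reset: what is moved stays moved. The work goes in short steps, Python scripts to look and compute and a shell command to move; the robot and the scene stay as the last step left them, time stands still between calls to the robot, and variables do not carry over. Pictures are saved under pics/ and viewed, about 8 in all and at most 12, crops included, and the job is handed in when it is done.

```bash
mkdir -p pics; ls
python3 - <<'E'
from rig import get_obs, eyes
import cv2, numpy as np
o=get_obs(); print({k:np.round(v,2).tolist() for k,v in o.items()})
for n in ["scene","side","wrist"]:
    f=eyes.grab_frame(n); cv2.imwrite(f"pics/{n}0.png",f["pixels"]); np.save(f"pics/{n}0.npy",f,allow_pickle=True)
    print(n,f["fx"],f["cx"],f["D"],np.round(f["extrinsics"],3).tolist())
a=[cv2.imread(f"pics/{n}0.png") for n in ["scene","side"]]
E
```

```text
pics
{'t': 0.0, 'joint_pos': [-75.35, 19.13, 2.28, 84.01, -0.77, 76.96, -3.35], 'qd': [-0.04, 0.05, -0.04, 0.06, -0.11, 0.06, 0.04], 'effort': [-0.0, -65.86, 1.37, -40.56, 0.02, 0.01, 0.0], 'tool_pos': [225.68, 609.1, 244.43], 'tcp_rot': [[-0.94, 0.35, -0.0], [0.35, 0.94, -0.0], [-0.0, -0.0, -1.0]], 'contact_force': [0.38, -0.83, 0.6], 'torque': [-0.0, 0.01, -0.05], 'finger_gap': 85.6}
scene 421.6833838285339 248.8094770768805 [-0.12891268  0.          0.          0.          0.        ] [[-0.527, 0.707, -0.471, 926.799], [0.85, 0.448, -0.278, 201.34], [0.015, -0.547, -0.837, 790.163], [0.0, 0.0, 0.0, 1.0]]
side 455.64971680518477 251.74020334349137 [-0.16531344  0.          0.          0.          0.        ] [[-0.905, -0.227, 0.359, 246.294], [-0.425, 0.525, -0.738, 577.014], [-0.021, -0.82, -0.572, 551.198], [0.0, 0.0, 0.0, 1.0]]
wrist 310.5551272413368 256.0064222710221 [-0.0652631  0.         0.         0.         0.       ] [[0.347, 0.9, 0.263, 159.701], [0.938, -0.333, -0.098, 633.267], [-0.001, 0.281, -0.96, 372.515], [0.0, 0.0, 0.0, 1.0]]
```

View pics/scene0.png

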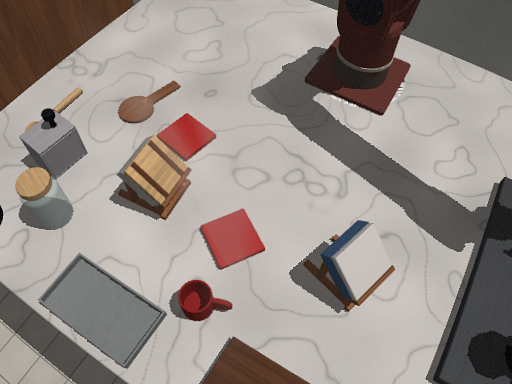

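View pics/side0.png

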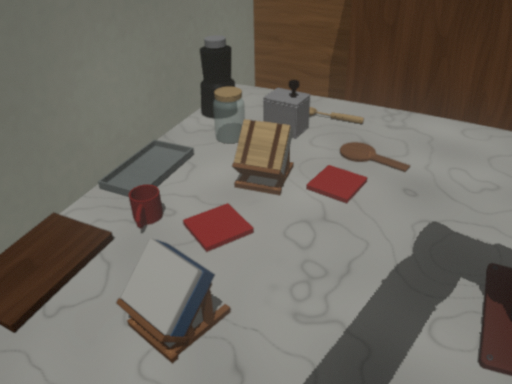

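Run:
```python
import cv2, numpy as np
s=cv2.imread("pics/scene0.png")[125:225,105:205]; d=cv2.imread("pics/side0.png")[110:200,225:305]
A=cv2.resize(s,None,fx=4,fy=4,interpolation=cv2.INTER_CUBIC);B=cv2.resize(d,None,fx=4.4444,fy=4.4444,interpolation=cv2.INTER_CUBIC)
A=cv2.resize(A,(400,400));B=cv2.resize(B,(356,400))
cv2.imwrite("pics/crop1.png",np.hstack([A,B]))
```

```text
(no output)
```

View pics/crop1.png

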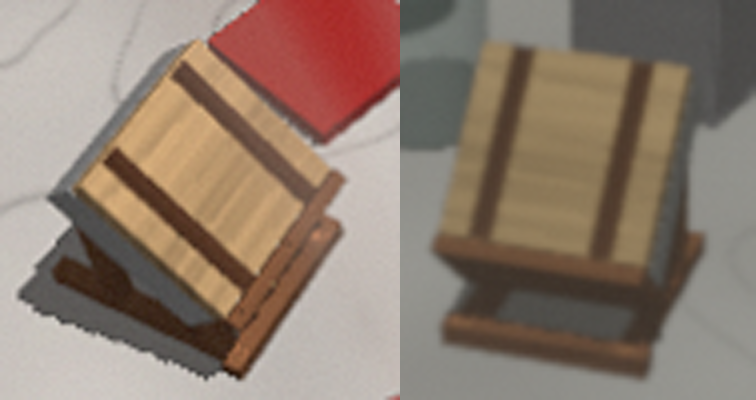

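```bash
cat > h.py <<'E'
import cv2, numpy as np
def und(f,p):
    K=np.array([[f["fx"],0,f["cx"]],[0,f["fy"],f["cy"]],[0,0,1.]])
    u=cv2.undistortPoints(np.array([[p]],float),K,np.array(f["D"],float))[0,0]
    E=np.array(f["extrinsics"]); d=E[:3,:3]@[u[0],u[1],1]; return E[:3,3],d/np.linalg.norm(d)
def tri(fp):
    A=0;b=0;R=[und(f,p) for f,p in fp]
    for o,d in R:
        P=np.eye(3)-np.outer(d,d);A=A+P;b=b+P@o
    X=np.linalg.solve(A,b); return X,[np.linalg.norm((np.eye(3)-np.outer(d,d))@(X-o)) for o,d in R]
def proj(f,P):
    E=np.linalg.inv(np.array(f["extrinsics"]));K=np.array([[f["fx"],0,f["cx"]],[0,f["fy"],f["cy"]],[0,0,1.]])
    return cv2.projectPoints(np.atleast_2d(P).astype(float),cv2.Rodrigues(E[:3,:3])[0],E[:3,3],K,np.array(f["D"],float))[0][:,0]
E
python3 - <<'E'
from h import *
s=np.load("pics/scene0.npy",allow_pickle=True).item();d=np.load("pics/side0.npy",allow_pickle=True).item()
C=[]
for a,b in [((153.75,135.5),(290.25,125.3)),((124.5,171.25),(243.9,120.1)),((188,168),(280.1,170.3)),((163.75,204.5),(234,162.4))]:
    X,r=tri([(s,a),(d,b)]);C.append(X);print(X.round(1),np.round(r,1))
C=np.array(C)
ye=C[0]-C[1];print(np.linalg.norm(ye), ye/np.linalg.norm(ye)); sl=C[2:].mean(0)-C[:2].mean(0);print(np.linalg.norm(sl),sl/np.linalg.norm(sl))
# yaw from level edges
e1=C[0]-C[1];e2=C[2]-C[3];v=e1[:2]/np.linalg.norm(e1)+e2[:2]/np.linalg.norm(e2)
for e in (e1,e2,v,): print(np.degrees(np.arctan2(-e[0],-e[1]*-1)))
xa=sl[:2]/np.linalg.norm(sl[:2]);print("slope yaw",np.degrees(np.arctan2(xa[1],xa[0])))
E
```

```text
[ 553.5 -246.9  131.2] [1.4 1.4]
[ 655.5 -236.2  131.3] [0.9 0.9]
[ 546.1 -174.3   62.2] [1.2 1.2]
[ 646.2 -160.7   65.5] [1.3 1.3]
102.56409687348523 [-0.99454064 -0.10434359 -0.0011497 ]
100.43972175822974 [-0.08347286  0.73695809 -0.67076453]
95.9893532508109
97.72136608321982
96.85513802705051
slope yaw 96.46216656102861
```

```bash
python3 -m jog '[1,-0.045,-0.016,-0.02,0,0,0, 1,-0.045,-0.016,-0.02,0,0,0, 1,-0.045,-0.016,-0.02,0,0,0, 1,-0.045,-0.016,-0.02,0,0,0, 1,-0.045,-0.016,-0.02,0,0,0, 1,-0.045,-0.016,0,0,0,0]' 60; python3 -c "
from rig import get_obs
o=get_obs();print(o['joint_pos'],o['tool_pos'],o['tcp_rot'])"
```

```text
t: 0.75
tool_pos: [438.1, 431.3, 340.8]
tcp_rot: [[-0.943, 0.332, -0.005], [0.332, 0.943, -0.005], [0.004, -0.006, -1.0]]
contact_force: [1.4, 1.2, -0.6]
finger_gap: 85.5
[-57.35933056  13.48543779  10.79877693  80.3850553   -2.54737505
  86.78134658  23.92596933] [438.07747761 431.26295735 340.81084111] [[-0.94330553  0.33188033 -0.00548838]
 [ 0.33190654  0.94329979 -0.00485338]
 [ 0.00356644 -0.00639985 -0.99997316]]
```

```bash
cat > kin.py <<'E'
import numpy as np, itertools
from scipy.optimize import least_squares
from scipy.spatial.transform import Rotation as R
D=[([-75.35,19.13,2.28,84.01,-.77,76.96,-3.35],[225.68,609.1,244.43],[[-.94,.35,0],[.35,.94,0],[0,0,-1]]),
([-57.359,13.485,10.799,80.385,-2.547,86.781,23.926],[438.08,431.26,340.81],[[-.9433,.3319,-.0055],[.3319,.9433,-.0049],[.0036,-.0064,-1]])]
def fk(p,sg,q):
    b,c,d1,L1,L2,d7,a1,a4,a6=p; s1,s3,s5,s7=sg; q=np.array(q)
    Z=lambda t:R.from_euler('z',t,degrees=True); Y=lambda t:R.from_euler('y',t,degrees=True)
    r=Z(b+s1*q[0]); x=np.array([0,0,d1])+r.apply([a1,0,0]); r=r*Y(q[1])*Z(s3*q[2]); x=x+r.apply([a4,0,L1])
    r=r*Y(q[3]); x=x+r.apply([-a4,0,0]); r=r*Z(s5*q[4]); x=x+r.apply([0,0,L2]); r=r*Y(q[5]); x=x+r.apply([a6,0,0]); r=r*Z(s7*q[6]+c); return x+r.apply([0,0,d7]), r
E
python3 - <<'E'
from kin import *
for sg in itertools.product([-1,1],repeat=4):
  best=None
  for c in (0,90,180,270):
    def f(p):
        p=np.r_[p,0,0,0]; o=[]
        for q,x,r in D:
            X,Rr=fk(p,sg,q);o+=list(X-x)+list(300*(Rr.as_matrix()-r).ravel())
        return o
    s=least_squares(f,[0,c,350,450,450,250])
    if best is None or s.cost<best.cost:best=s
  print(sg,round(best.cost,1),best.x.round(1))
E
```

```text
(-1, -1, -1, -1) 1.6 [ -3.9  86.1 521.8 447.5 517.3 583. ]
(-1, -1, -1, 1) 40225.5 [ -3.9  65.6 519.8 447.6 517.2 581.2]
(-1, -1, 1, -1) 763.9 [ -3.9  86.5 -71.8 479.4 505.8  21.8]
(-1, -1, 1, 1) 41035.2 [ -3.9 426.  -71.5 479.4 505.8  22. ]
(-1, 1, -1, -1) 4621.1 [-2.3000e+00  1.0040e+02 -2.5912e+03  9.1580e+02  3.5200e+02 -2.0614e+03]
(-1, 1, -1, 1) 20352.7 [-2.3000e+00  7.9900e+01 -2.5905e+03  9.1570e+02  3.5210e+02 -2.0608e+03]
(-1, 1, 1, -1) 7842.9 [-9.30000e+00  9.37000e+01 -3.68872e+04  2.72590e+03 -2.88300e+02
 -3.45253e+04]
(-1, 1, 1, 1) 23679.7 [-9.30000e+00  4.33200e+02 -3.68857e+04  2.72590e+03 -2.88200e+02
 -3.45239e+04]
(1, -1, -1, -1) 45085.5 [  -578.9   -261.6 110454.4  -5060.5   2488.6 104950.7]
(1, -1, -1, 1) 32319.6 [  -578.9   -642.2 110452.2  -5060.4   2488.6 104948.6]
(1, -1, 1, -1) 18384.3 [-201.1 -243.5 4496.1 1802.6   55.4 5935.9]
(1, -1, 1, 1) 5716.7 [-201.1   96.  4496.4 1802.7   55.3 5936.5]
(1, 1, -1, -1) 39521.6 [  -21.2   -51.2  8845.4 -4147.1   757.5  4476.9]
(1, 1, -1, 1) 2285.6 [  -21.2   288.3  8846.  -4147.4   757.6  4477.1]
(1, 1, 1, -1) 52324.5 [-2.700000e+01  3.033000e+02  1.711705e+05 -1.246110e+04  3.742200e+03
  1.583913e+05]
(1, 1, 1, 1) 15098.0 [-2.700000e+01 -7.720000e+01  1.711714e+05 -1.246120e+04  3.742200e+03
  1.583920e+05]
```

```bash
python3 -m jog '[1,-0.031,-0.037,0,0,0,0, 1,-0.031,-0.037,0,0,0,0, 1,-0.031,-0.037,0,0,0,0, 1,-0.031,-0.037,0,0,0,0, 1,-0.031,-0.037,0,0,0,0, 1,-0.031,-0.037,0,0,0,0, 1,-0.031,-0.037,0,-6,0,0, 1,-0.031,-0.037,0,-6,0,0, 1,-0.031,-0.037,0,-6,0,0, 1,-0.031,-0.037,0,-6,0,0,1,0,0,0,0,0,0]' 60
python3 - <<'E'
from rig import get_obs
from kin import *
import pickle
o=get_obs();print(o['joint_pos'].__repr__())
D.append((o['joint_pos'],o['tool_pos'],o['tcp_rot']));pickle.dump(D,open('D.pkl','wb'))
sg=(-1,)*4
def f(p):
    p=np.r_[p,0,0,0]; e=[]
    for q,x,r in D:
        X,Rr=fk(p,sg,q);e+=list(X-x)+list(300*(Rr.as_matrix()-r).ravel())
    return e
s=least_squares(f,[-4,86,400,450,450,400]);print(s.cost,s.x.round(1))
np.save('p.npy',np.r_[s.x,0,0,0])
E
```

```text
t: 1.85
tool_pos: [615.3, -43.1, 317.6]
tcp_rot: [[-0.94, 0.308, 0.147], [0.341, 0.857, 0.387], [-0.007, 0.414, -0.91]]
contact_force: [-0.6, -1.0, -0.6]
finger_gap: 85.5
array([-15.6721561 ,  12.12751806,  34.25372999,  90.35723316,
       -31.73583812,  79.90709691,  93.83448617])
80.56518819468103 [ -3.8  86.3 258.6 476.8 507.  348.7]
```

```bash
cat > ik.py <<'E'
from kin import *
import pickle,sys
D=pickle.load(open('D.pkl','rb'));sg=(-1,)*4
def f(p):
    e=[]
    for q,x,r in D:
        X,Rr=fk(p,sg,q);e+=list(X-x)+list(300*(Rr.as_matrix()-np.array(r)).ravel())
    return e+list(np.array(p[6:])/20)
s=least_squares(f,[-4,86,300,450,500,350,0,0,0]);p=s.x;print(s.cost,p.round(1))
lo=np.array([-147.57,-21.85,-74.77,14.55,-85.83,4.83,-152.11]);hi=np.array([147.57,119.76,79.35,137.4,265.84,119.75,152.11])
psi=np.radians(96.4);xa=np.array([np.cos(psi),np.sin(psi),0]);z=np.array([0,0,1.])
sl=(xa-z)/2**.5;n=(xa+z)/2**.5;up=np.array([606,-254.5,120.4])
def solve(X,Rm,q3,q0):
    def g(q):
        x,r=fk(p,sg,q);return np.r_[(x-X),300*(r.as_matrix()-Rm).ravel(),0.5*(q[2]-q3)]
    t=least_squares(g,np.clip(q0,lo+1,hi-1),bounds=(lo,hi));return t.x,np.linalg.norm(t.fun[:12])
E
python3 - <<'E'
from ik import *
q0=D[-1][0]
for nm,X in (("grasp",up+27*sl),("back",up-60*sl),("lift",up+27*sl+150*z)):
  for opt,y in (("A",n),("B",-n)):
    Rm=np.c_[np.cross(y,sl),y,sl]
    for q3 in (-60,-30,0,30,60):
      b=min((solve(X,Rm,q3,np.r_[q0[:2],q3,q0[3],a,60,c]) for a in (-60,0,60,150) for c in (-100,0,100)),key=lambda t:t[1])
      print(nm,opt,q3,b[0].round(0),round(b[1],1))
E
```

```text
72.39272215425596 [ -3.6  86.5 277.6 519.2 526.6 385.9 -30.3 -27.7 -30.1]
grasp A -60 [ 68.  62. -60.  71.  10.  93. 111.] 0.0
grasp A -30 [ 53.  50. -30.  70. -12.  93. 126.] 0.0
grasp A 0 [ 35.  47.  -0.  70. -30.  97. 137.] 0.0
grasp A 30 [ 17.  50.  30.  70. -48. 105. 147.] 0.0
grasp A 60 [  7.  57.  51.  70. -61. 113. 152.] 1.5
grasp B -60 [ 68.  62. -60.  71.  10.  93. -69.] 0.0
grasp B -30 [ 53.  50. -30.  70. -12.  93. -54.] 0.0
grasp B 0 [ 35.  47.   0.  70. -30.  97. -43.] 0.0
grasp B 30 [ 17.  50.  30.  70. -48. 105. -33.] 0.0
grasp B 60 [  3.  61.  60.  70. -67. 118. -25.] 0.0
back A -60 [ 67.  61. -60.  61.  10. 102. 112.] 0.0
back A -30 [ 54.  51. -30.  60. -11. 102. 125.] 0.0
back A 0 [ 38.  48.  -0.  60. -29. 106. 135.] 0.0
back A 30 [ 23.  51.  30.  60. -47. 113. 144.] 0.0
back A 60 [ 14.  57.  50.  60. -60. 120. 149.] 1.1
back B -60 [ 67.  61. -60.  61.  10. 102. -68.] 0.0
back B -30 [ 54.  51. -30.  60. -11. 102. -55.] 0.0
back B 0 [ 38.  48.   0.  60. -29. 106. -45.] 0.0
back B 30 [ 23.  51.  30.  60. -47. 113. -36.] 0.0
back B 60 [ 14.  57.  50.  60. -60. 120. -31.] 1.1
lift A -60 [ 67.  52. -60.  65.   2. 103. 108.] 0.0
lift A -30 [ 53.  43. -30.  64. -16. 104. 121.] 0.0
lift A 0 [ 35.  40.  -0.  64. -32. 108. 131.] 0.0
lift A 30 [ 18.  43.  30.  64. -47. 115. 139.] 0.0
lift A 60 [ 10.  47.  46.  64. -55. 120. 143.] 1.8
lift B -60 [ 67.  52. -60.  65.   2. 103. -72.] 0.0
lift B -30 [ 53.  43. -30.  64. -16. 104. -59.] 0.0
lift B 0 [ 35.  40.  -0.  64. -32. 108. -49.] 0.0
lift B 30 [ 18.  43.  30.  64. -47. 115. -41.] 0.0
lift B 60 [ 10.  47.  46.  64. -55. 120. -37.] 1.8
```

```bash
cat > rel.py <<'E'
from ik import *
from rig import get_obs
def rel(X,Rm):
    o=get_obs();Rc=np.array(o['tcp_rot']);print('shift mm',(Rc.T@(X-np.array(o['tool_pos']))).round(1),'rotvec',R.from_matrix(Rc.T@Rm).as_rotvec(degrees=True).round(1),'q',np.round(o['joint_pos'],0))
RA=np.c_[np.cross(n,sl),n,sl];RB=np.c_[-np.cross(n,sl),-n,sl]
E
python3 - <<'E'
from h import *
s=np.load("pics/scene0.npy",allow_pickle=True).item();d=np.load("pics/side0.npy",allow_pickle=True).item()
for a,b in [((48,113),(294,85)),((36,178),(228,94)),((66,118),(309,96))]: X,r=tri([(s,a),(d,b)]);print(X.round(),np.round(r,1))
from rel import *
rel(np.array([613,-330,260]),RA); rel(up-60*sl,RA)
E
```

```text
[ 630. -482.  132.] [2.5 2.5]
[ 764. -373.  128.] [4.9 4.9]
[ 595. -479.   99.] [8.2 8.2]
72.39272215425596 [ -3.6  86.5 277.6 519.2 526.6 385.9 -30.3 -27.7 -30.1]
shift mm [ -95.3 -270.3  -58.8] rotvec [-20.3  15.4 -21.6] q [-16.  12.  34.  90. -32.  80.  94.]
shift mm [ -81.1 -282.6   42.2] rotvec [-20.3  15.4 -21.6] q [-16.  12.  34.  90. -32.  80.  94.]
```

```bash
python3 -m jog '[1,-0.014,-0.042,-0.008,-3.4,2.6,-3.6,1,-0.014,-0.042,-0.008,-3.4,2.6,-3.6,1,-0.014,-0.042,-0.008,-3.4,2.6,-3.6,1,-0.014,-0.042,-0.004,-3.4,2.6,-3.6,1,-0.014,-0.042,-0.004,-3.4,2.6,-3.6,1,0,0,0,0,0,0]'; python3 -c "
from rel import *
rel(np.array([613,-330,240]),RA)
rel(up-60*sl,RA)"
```

```text
t: 2.45
tool_pos: [646.0, -242.3, 223.2]
tcp_rot: [[-0.998, -0.029, -0.051], [-0.056, 0.73, 0.681], [0.017, 0.683, -0.73]]
contact_force: [-1.3, -0.3, -4.3]
finger_gap: 85.5
72.39272215425596 [ -3.6  86.5 277.6 519.2 526.6 385.9 -30.3 -27.7 -30.1]
shift mm [ 38.1 -51.6 -70.3] rotvec [-1.9  1.5 -3. ] q [ 17.  46.  30.  62. -51. 109. 136.]
shift mm [ 37.2 -79.9   8.9] rotvec [-1.9  1.5 -3. ] q [ 17.  46.  30.  62. -51. 109. 136.]
```

```bash
python3 -m jog '[1,0.018,-0.025,-0.04,-1,0.8,-1.5,1,0.018,-0.025,-0.035,-1,0.8,-1.5,1,0,-0.015,0.035,0,0,0,1,0,0,0,0,0,0]'; python3 -c "
from rel import *
rel(up-60*sl,RA)
from rig import eyes
import cv2
for nm in ('side','wrist'):
    f=eyes.grab_frame(nm);np.save('pics/%s1.npy'%nm,f,allow_pickle=True);cv2.imwrite('pics/%s1.png'%nm,f['pixels'])
a=[cv2.resize(cv2.imread('pics/wrist1.png'),(400,300)),cv2.resize(cv2.imread('pics/side1.png')[60:210,180:380],(400,300))]
cv2.imwrite('pics/c2.png',np.hstack(a))"
```

```text
t: 2.85
tool_pos: [615.5, -317.2, 201.0]
tcp_rot: [[-0.993, -0.074, -0.087], [-0.114, 0.697, 0.708], [0.008, 0.713, -0.701]]
contact_force: [1.1, 1.5, -0.9]
finger_gap: 85.2
72.39272215425596 [ -3.6  86.5 277.6 519.2 526.6 385.9 -30.3 -27.7 -30.1]
shift mm [  2.  -12.5  41.6] rotvec [ 0.5 -0.4 -0.2] q [ 25.  52.  28.  55. -49. 115. 142.]
```

View pics/c2.png

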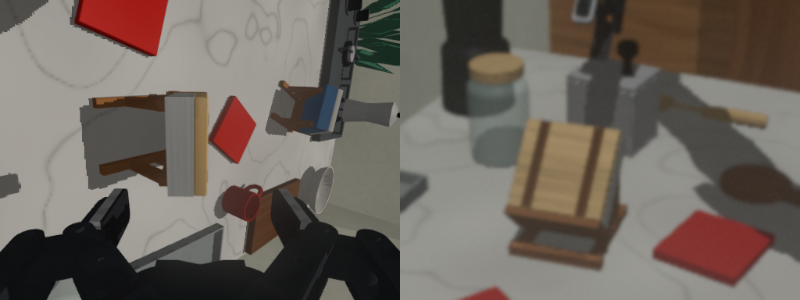

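Run:
```python
from h import *
from rel import *
f=np.load("pics/wrist1.npy",allow_pickle=True).item()
im=f["pixels"]; cv2.imwrite('pics/c3.png',cv2.resize(im[100:270,195:285],None,fx=3.4,fy=3.4,interpolation=cv2.INTER_CUBIC))
P=[]
for c in [(165,92),(208,92),(166,196),(207,196)]:
    o,d=und(f,np.array(c)*1.28); t=((up-o)@sl)/(d@sl);P.append(o+t*d)
P=np.array(P);m=P.mean(0);print(P.round(1),m.round(1),up, np.linalg.norm(P[0]-P[1]),np.linalg.norm(P[0]-P[2]))
e=P[2]-P[0]+P[3]-P[1];print('yaw of level edge',np.degrees(np.arctan2(e[1],e[0])), e/np.linalg.norm(e))
print('err in tool',RA.T@(m-up))
o=get_obs();Rc=np.array(o['tcp_rot']);print('end centre in tool frame',Rc.T@(m-np.array(o['tool_pos'])))
```

```text
72.39272215425596 [ -3.6  86.5 277.6 519.2 526.6 385.9 -30.3 -27.7 -30.1]
[[ 551.4 -274.9  106.2]
 [ 548.4 -246.2  135. ]
 [ 659.7 -265.3  103.7]
 [ 656.4 -234.4  134.8]] [ 604.  -255.2  119.9] [ 606.  -254.5  120.4] 40.79251047527862 108.73143280786154
yaw of level edge 5.663720376583143 [ 0.99503611  0.09868151 -0.01284909]
err in tool [ 2.06378848e+00 -6.75163679e-01 -2.81465384e-15]
end centre in tool frame [  4.29737883 -15.90373944 107.45610939]
```

View pics/c3.png

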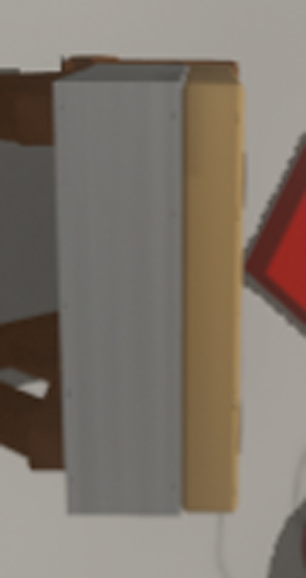

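Run:
```python
from h import *
from rel import *
f=np.load("pics/wrist1.npy",allow_pickle=True).item()
P=[]
for c in [(53,83),(243,83),(68,513),(237,511)]:
    o,d=und(f,np.array(c)/3.4+[195,100]); t=((up-o)@sl)/(d@sl);P.append(o+t*d)
P=np.array(P);m=P.mean(0);print(m.round(1),np.linalg.norm(P[0]-P[1]),np.linalg.norm(P[3]-P[2]),np.linalg.norm(P[0]-P[2]),np.linalg.norm(P[1]-P[3]))
e=P[2]-P[0]+P[3]-P[1];print('yaw',np.degrees(np.arctan2(e[1],e[0])))
print('err in tool',RA.T@(m-up)); rel(m-10*sl,RA)
```

```text
72.39272215425596 [ -3.6  86.5 277.6 519.2 526.6 385.9 -30.3 -27.7 -30.1]
[ 606.3 -254.7  120.2] 41.63336594697644 41.59786000727104 103.82136322006056 103.23518507434207
yaw 6.085915057137564
err in tool [-2.32376510e-01 -3.12465877e-01  3.65911771e-14]
shift mm [  2.  -15.5  97.4] rotvec [ 0.1 -0.2 -0.1] q [ 25.  52.  29.  55. -49. 115. 142.]
```

```bash
python3 -m jog '[1,0.002,-0.015,0.03,0,0,0,1,0,0,0.03,0,0,0,1,0,0,0.02,0,0,0,1,0,0,0,0,0,0]'; python3 -c "
from rel import *
up=np.array([606.3,-254.7,120.2])
for i in range(2): rel(up+27*sl,RA)"
```

```text
t: 3.35
tool_pos: [612.5, -271.3, 149.1]
tcp_rot: [[-0.993, -0.089, -0.078], [-0.118, 0.706, 0.698], [-0.007, 0.702, -0.712]]
contact_force: [0.3, -0.5, -0.1]
finger_gap: 85.8
72.39272215425596 [ -3.6  86.5 277.6 519.2 526.6 385.9 -30.3 -27.7 -30.1]
shift mm [ 4.4 -7.8 59.6] rotvec [-0.4  0.   0.6] q [ 20.  49.  28.  66. -48. 107. 146.]
shift mm [ 4.4 -7.8 59.6] rotvec [-0.4  0.   0.6] q [ 20.  49.  28.  66. -48. 107. 146.]
```

```bash
python3 -m jog '[1,0.004,-0.008,0.01,-0.4,0,0.6,1,0.001,-0.001,0.015,0,0,0,1,0,0,0,0,0,0]'; python3 -c "
from rel import *
up=np.array([606.3,-254.7,120.2])
rel(up+27*sl,RA)"
```

```text
t: 3.65
tool_pos: [608.4, -261.5, 129.8]
tcp_rot: [[-0.994, -0.083, -0.075], [-0.111, 0.705, 0.7], [-0.006, 0.704, -0.71]]
contact_force: [-0.0, 0.5, 1.0]
finger_gap: 85.4
72.39272215425596 [ -3.6  86.5 277.6 519.2 526.6 385.9 -30.3 -27.7 -30.1]
shift mm [ 1.5 -1.6 38.7] rotvec [-0.3  0.2  0.2] q [ 20.  49.  28.  69. -48. 104. 147.]
```

```bash
python3 -m jog '[1,0.0015,-0.003,0.015,-0.3,0.2,0.2,1,0,-0.001,0.015,0,0,0,1,0,0,0.006,0,0,0,1,0,0,0,0,0,0]'; python3 -c "
from rel import *
up=np.array([606.3,-254.7,120.2])
rel(up+27*sl,RA)
from rig import eyes
import cv2
for nm in ('scene','wrist'):
    f=eyes.grab_frame(nm);cv2.imwrite('pics/%s2.png'%nm,f['pixels'])
a=[cv2.resize(cv2.imread('pics/wrist2.png'),(400,300)),cv2.resize(cv2.imread('pics/scene2.png')[90:240,60:260],(400,300))]
cv2.imwrite('pics/c4.png',np.hstack(a))"
```

```text
t: 4.05
tool_pos: [604.4, -239.9, 100.7]
tcp_rot: [[-0.994, -0.078, -0.077], [-0.11, 0.703, 0.702], [-0.001, 0.706, -0.708]]
contact_force: [-0.2, 1.0, 0.6]
finger_gap: 85.2
72.39272215425596 [ -3.6  86.5 277.6 519.2 526.6 385.9 -30.3 -27.7 -30.1]
shift mm [-0.2  3.2  2.7] rotvec [-0.1  0.1 -0. ] q [ 18.  49.  27.  73. -48. 101. 148.]
```

View pics/c4.png

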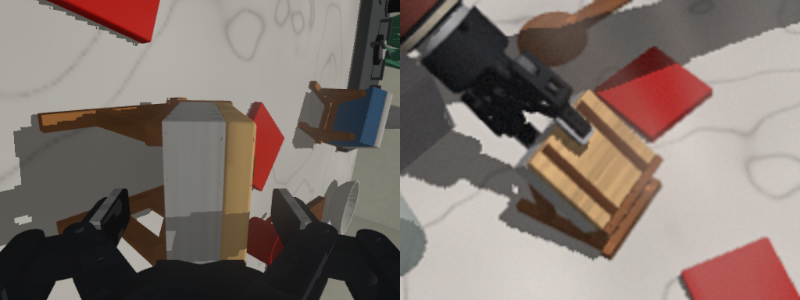

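```bash
python3 -m jog '[1,0,0.003,0.003,0,0,0,0,0,0,0,0,0,0,0,0,0,0,0,0,0,0,0,0,0,0,0,0,0,0,0,0,0,0,0,0,0,0,0,0,0,0,0,0,0,0,0,0,0]' 80;  python3 -c "
from rel import *
up=np.array([606.3,-254.7,120.2])
rel(up+27*sl,RA)"
```

```text
t: 4.85
tool_pos: [604.6, -237.0, 103.3]
tcp_rot: [[-0.994, -0.079, -0.074], [-0.109, 0.704, 0.701], [-0.004, 0.705, -0.709]]
contact_force: [0.2, 0.1, 0.3]
finger_gap: 40.9
72.39272215425596 [ -3.6  86.5 277.6 519.2 526.6 385.9 -30.3 -27.7 -30.1]
shift mm [ 0.3 -0.6  2.4] rotvec [-0.1  0.3  0. ] q [ 18.  49.  27.  73. -48. 101. 147.]
```

```bash
python3 -m jog '[0,0,0.007,-0.007,0,0,0,0,0,0.01,-0.01,0,0,0,0,0,0.014,-0.014,0,0,0,0,0,0.014,-0.014,0,0,0,0,0,0.014,-0.014,0,0,0,0,0,0.014,-0.014,0,0,0,0,0,0.014,-0.014,0,0,0,0,0,0.014,-0.014,0,0,0,0,0,0.014,-0.014,0,0,0,0,0,0,0,0,0,0]' 100;  python3 -c "
from rel import *
up=np.array([606.3,-254.7,120.2])
rel(up+27*sl+z*150,RA)
from rig import eyes
import cv2
for nm in ('scene','wrist'):
    f=eyes.grab_frame(nm);cv2.imwrite('pics/%s3.png'%nm,f['pixels'])
a=[cv2.resize(cv2.imread('pics/wrist3.png'),(400,300)),cv2.resize(cv2.imread('pics/scene3.png')[60:240,40:280],(400,300))]
cv2.imwrite('pics/c5.png',np.hstack(a))"
```

```text
t: 5.85
tool_pos: [603.5, -237.7, 281.8]
tcp_rot: [[-0.994, -0.08, -0.072], [-0.108, 0.709, 0.697], [-0.005, 0.701, -0.713]]
contact_force: [0.6, 0.8, -5.0]
finger_gap: 40.9
72.39272215425596 [ -3.6  86.5 277.6 519.2 526.6 385.9 -30.3 -27.7 -30.1]
shift mm [ -0.7 -20.1  23.2] rotvec [-0.5  0.3  0. ] q [ 18.  40.  29.  65. -48. 113. 137.]
```

View pics/c5.png

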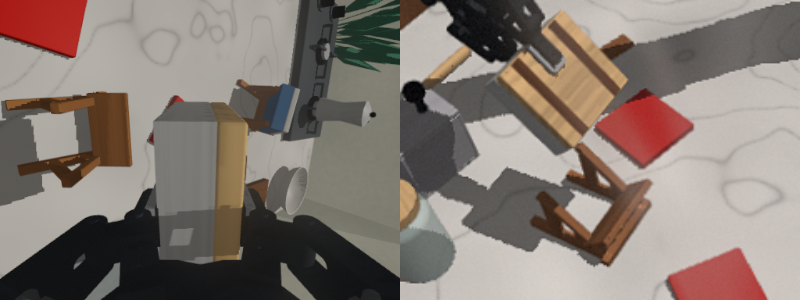

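```bash
python3 -m jog '[0,0,0,0,0,0,3,0,0,0,0,0,0,6,0,0,0,0,0,0,6,0,0,0,0,0,0,6,0,0,0,0,0,0,6,0,0,0,0,0,0,6,0,0,0,0,0,0,6,0,0,0,0,0,0,6,0,0,0,0,0,0,6,0,0,0,0,0,0,6,0,0,0,0,0,0,6]';  python3 -c "
from rel import *
up=np.array([606.3,-254.7,120.2])
rel(up+27*sl+z*180,RB)"
```

```text
t: 7.05
tool_pos: [600.5, -234.9, 258.9]
tcp_rot: [[-0.466, 0.88, -0.089], [0.592, 0.385, 0.708], [0.658, 0.277, -0.701]]
contact_force: [0.2, 0.4, -4.7]
finger_gap: 40.9
72.39272215425596 [ -3.6  86.5 277.6 519.2 526.6 385.9 -30.3 -27.7 -30.1]
shift mm [ 12.4   9.  -16.5] rotvec [-9.000e-01 -1.000e-01  1.134e+02] q [ 13.  44.  40.  66. -53. 116.  76.]
```

```bash
python3 -m jog '[0,0,0,0,0,0,6,0,0,0,0,0,0,6,0,0,0,0,0,0,6,0,0,0,0,0,0,6,0,0,0,0,0,0,6,0,0,0,0,0,0,6,0,0,0,0,0,0,6,0,0,0,0,0,0,6,0,0,0,0,0,0,6]';  python3 -c "
from rel import *
up=np.array([606.3,-254.7,120.2])
rel(up+27*sl+z*150,RB)"
```

```text
t: 7.95
tool_pos: [598.9, -232.3, 242.2]
tcp_rot: [[0.488, 0.867, -0.101], [0.641, -0.278, 0.715], [0.592, -0.414, -0.692]]
contact_force: [-0.2, 0.5, -5.1]
finger_gap: 41.2
72.39272215425596 [ -3.6  86.5 277.6 519.2 526.6 385.9 -30.3 -27.7 -30.1]
shift mm [ 5.6  1.9 -9.2] rotvec [-1.7  0.5 56.2] q [  9.  47.  46.  68. -57. 118.  22.]
```

```bash
python3 -m jog '[0,0,0,0,-0.2,0,6,0,0,0,0,-0.2,0,6,0,0,0,0,-0.2,0,6,0,0,0,0,-0.2,0,6,0,0,0,0,-0.2,0,6,0,0,0,0,-0.2,0,6,0,0,0,0,0,0,6,0,0,0,0,0,0,6,0,0,0,0,0,0,6,0,0,0,0,0,0,2]';  python3 -c "
from rel import *
up=np.array([606.3,-254.7,120.2])
rel(up+27*sl+z*120,RB)"
```

```text
t: 8.95
tool_pos: [597.1, -229.3, 224.0]
tcp_rot: [[0.995, 0.019, -0.099], [0.084, -0.697, 0.712], [-0.055, -0.717, -0.695]]
contact_force: [-0.7, -0.2, -4.8]
finger_gap: 41.0
72.39272215425596 [ -3.6  86.5 277.6 519.2 526.6 385.9 -30.3 -27.7 -30.1]
shift mm [ 6.6  6.7 -3.3] rotvec [-1.   1.1 -3.3] q [  6.  50.  52.  70. -60. 118. -34.]
```

```bash
python3 -m jog '[0,0.007,0.004,-0.003,-1,1.1,-3.3,0,0,0.01,0.01,0,0,0,0,0,0.014,0.014,0,0,0,0,0,0.01,0.01,0,0,0,0,0,0,0,0,0,0]';  python3 -c "
from h import *
from rel import *
T=np.array([604.6,-237,103.3])
rel(T+z*60,RB)
from rig import eyes
import cv2
for nm in ('side','wrist','scene'):
    f=eyes.grab_frame(nm);np.save('pics/%s4.npy'%nm,f,allow_pickle=True);cv2.imwrite('pics/%s4.png'%nm,f['pixels'])
a=[cv2.resize(cv2.imread('pics/wrist4.png'),(400,300)),cv2.resize(cv2.imread('pics/side4.png')[60:210,180:380],(400,300))]
cv2.imwrite('pics/c6.png',np.hstack(a))"
```

```text
t: 9.45
tool_pos: [602.7, -231.9, 163.4]
tcp_rot: [[0.994, 0.068, -0.084], [0.108, -0.701, 0.705], [-0.011, -0.71, -0.704]]
contact_force: [-0.4, -0.5, -3.9]
finger_gap: 40.5
72.39272215425596 [ -3.6  86.5 277.6 519.2 526.6 385.9 -30.3 -27.7 -30.1]
shift mm [ 1.3  3.8 -3.6] rotvec [-0.3  0.3 -0.6] q [  6.  53.  51.  72. -60. 114. -29.]
```

View pics/c6.png

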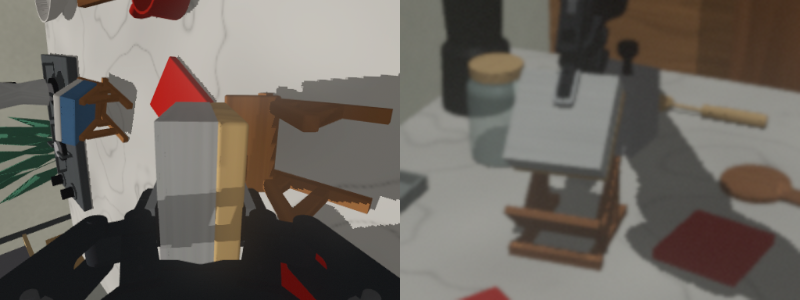

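```bash
python3 -m jog '[0,0.0015,0.005,-0.004,-0.3,0.3,-0.6,0,0,0.011,0.01,0,0,0,0,0,0.01,0.009,0,0,0,0,0,0.002,0.001,0,0,0,0,0,0,0,0,0,0]';  python3 -c "
from rel import *
T=np.array([604.6,-237,103.3])
rel(T,RB)"
```

```text
t: 10.1
tool_pos: [606.7, -242.6, 134.8]
tcp_rot: [[0.994, 0.085, -0.074], [0.113, -0.706, 0.699], [0.007, -0.703, -0.711]]
contact_force: [-0.5, 0.5, -3.9]
finger_gap: 40.7
72.39272215425596 [ -3.6  86.5 277.6 519.2 526.6 385.9 -30.3 -27.7 -30.1]
shift mm [-1.6 18.  26.5] rotvec [ 0.3 -0.3  0.3] q [  7.  55.  50.  72. -61. 112. -26.]
```

```bash
python3 -m jog '[0,-0.0015,0.004,0.011,0.3,-0.3,0.3,0,0,0.006,0.007,0,0,0,0,0,0,0,0,0,0]';  python3 -c "
from rel import *
T=np.array([604.6,-237,103.3])
rel(T,RB)"
```

```text
t: 10.4
tool_pos: [604.4, -236.6, 113.2]
tcp_rot: [[0.994, 0.079, -0.08], [0.113, -0.702, 0.703], [-0.001, -0.707, -0.707]]
contact_force: [0.5, 0.9, -4.2]
finger_gap: 41.5
72.39272215425596 [ -3.6  86.5 277.6 519.2 526.6 385.9 -30.3 -27.7 -30.1]
shift mm [0.1 7.3 6.7] rotvec [-0.   0.1  0. ] q [  7.  56.  50.  73. -61. 110. -26.]
```

```bash
python3 -m jog '[0,0,0.003,0.003,0,0,0,0,0,0.002,0.002,0,0,0,0,0,0,0,0,0,0]';  python3 -c "
from rel import *
T=np.array([604.6,-237,103.3])
rel(T,RB);print(get_obs()['contact_force'])"
```

```text
t: 10.7
tool_pos: [604.6, -236.3, 105.7]
tcp_rot: [[0.994, 0.079, -0.081], [0.113, -0.702, 0.703], [-0.001, -0.708, -0.707]]
contact_force: [-0.5, 0.5, -5.5]
finger_gap: 41.2
72.39272215425596 [ -3.6  86.5 277.6 519.2 526.6 385.9 -30.3 -27.7 -30.1]
shift mm [-0.1  2.2  1.2] rotvec [-0.   0.1  0. ] q [  7.  56.  49.  73. -61. 110. -25.]
[-0.47496011  0.47246868 -5.53059633]
```

```bash
python3 -m jog '[0,0,0.0015,0.001,0,0,0,0,0,0.001,0.001,0,0,0,0,0,0,0,0,0,0]';  python3 -c "
from rel import *
T=np.array([604.6,-237,103.3])
rel(T,RB);print(get_obs()['contact_force'])
from rig import eyes
import cv2
for nm in ('side','scene'):
    f=eyes.grab_frame(nm);np.save('pics/%s5.npy'%nm,f,allow_pickle=True);cv2.imwrite('pics/%s5.png'%nm,f['pixels'])
a=[cv2.resize(cv2.imread('pics/scene5.png')[125:225,90:223],(400,300)),cv2.resize(cv2.imread('pics/side5.png')[100:200,200:333],(400,300))]
cv2.imwrite('pics/c7.png',np.hstack(a))"
```

```text
t: 11.0
tool_pos: [604.8, -237.3, 104.5]
tcp_rot: [[0.994, 0.081, -0.079], [0.113, -0.702, 0.703], [0.002, -0.707, -0.707]]
contact_force: [-0.8, -0.1, -4.4]
finger_gap: 40.7
72.39272215425596 [ -3.6  86.5 277.6 519.2 526.6 385.9 -30.3 -27.7 -30.1]
shift mm [-0.2  0.6  1.1] rotvec [-0.  -0.   0.1] q [  7.  56.  49.  73. -61. 110. -25.]
[-0.8327085  -0.06996055 -4.41014734]
```

View pics/c7.png

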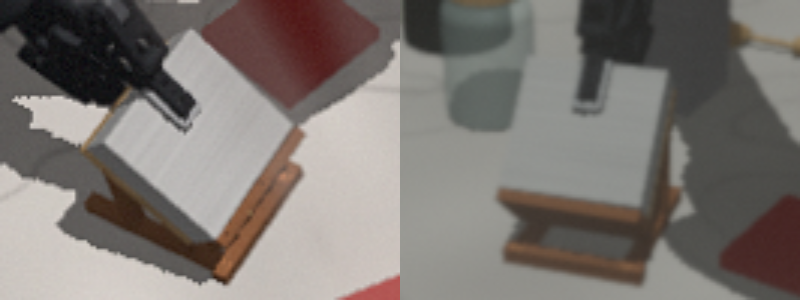

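```bash
python3 -m jog '[0,0,0.001,0.001,0,0,0,0,0,0,0,0,0,0]'; python3 -m jog '[0,0,0.001,0.001,0,0,0,0,0,0,0,0,0,0]'
```

```text
t: 11.3
tool_pos: [604.7, -237.5, 104.1]
tcp_rot: [[0.994, 0.082, -0.078], [0.113, -0.702, 0.703], [0.002, -0.708, -0.706]]
contact_force: [-0.4, -0.1, -3.3]
finger_gap: 40.5
t: 11.5
tool_pos: [604.7, -237.5, 104.0]
tcp_rot: [[0.994, 0.082, -0.078], [0.113, -0.701, 0.704], [0.003, -0.708, -0.706]]
contact_force: [0.0, -0.3, -2.6]
finger_gap: 40.7
```

```bash
python3 -m jog '[0,0,0.002,0.002,0,0,0,0,0,0,0,0,0,0]'; python3 -m jog '[0,0,0.003,0.003,0,0,0,0,0,0,0,0,0,0]'
```

```text
t: 11.7
tool_pos: [604.8, -237.5, 104.2]
tcp_rot: [[0.994, 0.083, -0.077], [0.114, -0.7, 0.705], [0.005, -0.71, -0.705]]
contact_force: [-0.9, 0.6, -3.9]
finger_gap: 41.2
t: 11.9
tool_pos: [604.8, -237.5, 104.4]
tcp_rot: [[0.993, 0.086, -0.076], [0.114, -0.698, 0.707], [0.008, -0.711, -0.703]]
contact_force: [-0.4, -0.1, -4.4]
finger_gap: 40.5
```

```bash
python3 -m jog '[0,0,0.004,0.004,0,0,0]'; python3 -c "
from rel import *
o=get_obs();print(np.round(o['torque'],2),np.round(o['joint_pos'],2),np.round(o['contact_force'],1))
rel(np.array([604.6,-237,103.3]),RB)";python3 -m jog '[0,0,0.00,0.00,0,0,0]'
```

```text
t: 12.0
tool_pos: [605.0, -237.5, 103.6]
tcp_rot: [[0.993, 0.088, -0.075], [0.115, -0.695, 0.709], [0.01, -0.713, -0.701]]
contact_force: [-6.0, -5.6, 56.4]
finger_gap: 41.1
72.39272215425596 [ -3.6  86.5 277.6 519.2 526.6 385.9 -30.3 -27.7 -30.1]
[5.88 2.96 0.05] [  7.25  56.49  49.17  73.37 -61.82 110.1  -24.55] [-6.  -5.6 56.4]
shift mm [-0.3 -0.2  0.7] rotvec [-0.5 -0.3  0.6] q [  7.  56.  49.  73. -62. 110. -25.]
t: 12.1
tool_pos: [605.0, -237.5, 104.7]
tcp_rot: [[0.993, 0.088, -0.074], [0.115, -0.695, 0.71], [0.011, -0.714, -0.7]]
contact_force: [1.0, -0.8, -5.4]
finger_gap: 40.9
```

```bash
python3 -m jog '[0,0,0,0,-0.5,-0.3,0.6,0,0,0,0,0,0,0,0.6,0,0,0,0,0,0,0.7,0,0,0,0,0,0,1,0,0,0,0,0,0,1,0,0,0,0,0,0,1,0,0,0,0,0,0]' 60; python3 -c "
from rel import *
rel(np.array([604.6,-237,103.3]),RB)
from rig import eyes
import cv2
for nm in ('side','scene','wrist'):
    f=eyes.grab_frame(nm);np.save('pics/%s6.npy'%nm,f,allow_pickle=True);cv2.imwrite('pics/%s6.png'%nm,f['pixels'])
a=[cv2.resize(cv2.imread('pics/scene6.png')[125:225,90:223],(400,300)),cv2.resize(cv2.imread('pics/wrist6.png'),(400,300))]
cv2.imwrite('pics/c8.png',np.hstack(a))"
```

```text
t: 12.8
tool_pos: [605.3, -236.4, 101.9]
tcp_rot: [[0.994, 0.078, -0.081], [0.112, -0.703, 0.703], [-0.002, -0.707, -0.707]]
contact_force: [-0.7, -0.1, 0.9]
finger_gap: 85.5
72.39272215425596 [ -3.6  86.5 277.6 519.2 526.6 385.9 -30.3 -27.7 -30.1]
shift mm [-0.8 -0.6 -1.3] rotvec [-0.   0.1 -0.1] q [  7.  57.  49.  73. -61. 110. -25.]
```

View pics/c8.png

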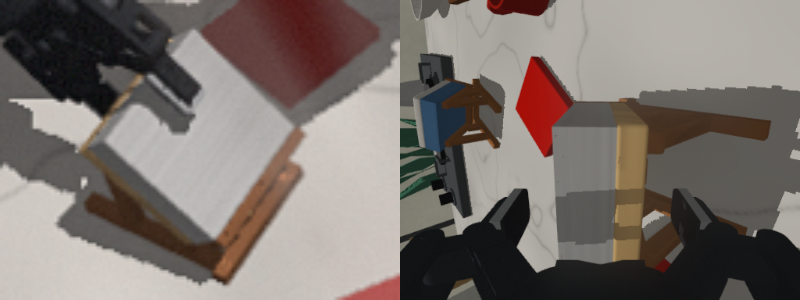

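```bash
python3 -m jog '[1,0,0,-0.015,0,0,0,1,0,0,-0.015,0,0,0]'; python3 -c "
from rel import *
rel(np.array([604.6,-237,103.3])-60*sl,RB)"
```

```text
t: 13.15
tool_pos: [607.9, -256.0, 122.6]
tcp_rot: [[0.994, 0.078, -0.083], [0.114, -0.701, 0.704], [-0.003, -0.709, -0.705]]
contact_force: [-0.9, -0.4, -0.5]
finger_gap: 85.5
72.39272215425596 [ -3.6  86.5 277.6 519.2 526.6 385.9 -30.3 -27.7 -30.1]
shift mm [ -1.3  -0.  -32.8] rotvec [-0.2  0.2 -0. ] q [  9.  57.  49.  70. -61. 112. -26.]
```

```bash
python3 -m jog '[1,-0.001,0,-0.02,0,0,0,1,0,0,-0.02,0,0,0,1,0,0,-0.02,0,0,0,1,0,0,0,0,0,0]'
python3 - <<'E'
from h import *
from rel import *
from rig import eyes
rel(np.array([604.6,-237,103.3])-120*sl,RB)
F={}
for nm in ('side','scene','wrist'):
    f=F[nm]=eyes.grab_frame(nm);np.save('pics/%s7.npy'%nm,f,allow_pickle=True);cv2.imwrite('pics/%s7.png'%nm,f['pixels'])
a=[cv2.resize(F['scene']['pixels'][125:225,105:205],(400,400),interpolation=cv2.INTER_CUBIC),cv2.resize(F['side']['pixels'][110:200,225:305],(356,400),interpolation=cv2.INTER_CUBIC)]
cv2.imwrite('pics/c9.png',np.hstack(a))
E
```

```text
t: 13.55
tool_pos: [611.7, -300.9, 167.3]
tcp_rot: [[0.994, 0.078, -0.082], [0.113, -0.702, 0.703], [-0.003, -0.708, -0.706]]
contact_force: [-0.3, -0.4, -0.5]
finger_gap: 85.1
72.39272215425596 [ -3.6  86.5 277.6 519.2 526.6 385.9 -30.3 -27.7 -30.1]
shift mm [ -0.   -0.3 -29.3] rotvec [-0.1  0.2 -0.1] q [ 15.  57.  48.  61. -61. 117. -29.]
```

View pics/c9.png

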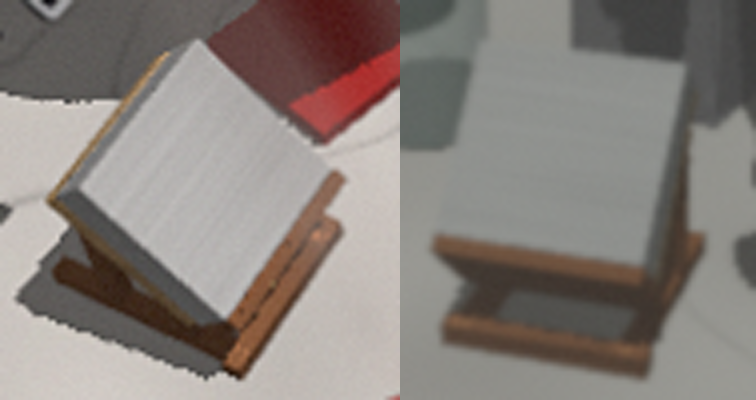

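```bash
python3 -c "
from rig import order
print(order.sign_off())"
```

```text
the job is handed in; nothing more can be done
None
```

The tin and board are turned over and back in their stand: the board lies underneath on the slope and the tin lies upside down on top. I gripped both across their 42 mm thickness at the upper end, lifted them straight up, rolled them 180° about the tool axis and set them back down. I then backed the gripper out along the slope and handed in at about 13.7 s.

**Last checks**
- In the final scene and side pictures the tin's corners are within about 1 pixel of where the board's corners were at the start, so the block looks square in the V. The board still lies edge on edge with the tin.
- The gripper stood clear of the block, with no contact force. The blue dish was never touched.

**What did not go cleanly**
- **Sag:** the arm sank about 60 mm during the roll; I corrected this before lowering.
- **Seating force:** my last small downward push measured 56 N at the wrist, below the 120 N limit. It came through the gripped block resting on the stand, and I read it as the block already being seated. It tilted the tool by about 0.6°, which I took out before opening.

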